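Clip in a sample tube and hold a contact probe on its ring

TASK

Lay the grey sample tube, either way round, across the two forks of the clip fixture with its red ring midway between them, push it straight down past the blue sprung jaw until it is fully home with the jaw shut over it, and let it go. Then take the yellow contact probe out of its leaning stand and hold it upright with its sprung tip on top of the tube, inside the red ring, pressed gently so that the tip is pushed about half-way in. The program finishes while the robot still holds the probe there; leave the other things alone.

Things in the scene. Friction and masses are not known exactly. Their poses are not given: they have to be found in the camera images.
- fixture: Clip fixture, fixed: base plate 100 (x) x 116 (y) x 8 mm with two grey U forks, 10 mm thick, at y = -32 and +32 mm (54 mm free between them, down to the base plate). Forks 25 mm wide inside, floors 38.5 mm above the worktop; front prongs (-x side) 73 mm high, flared; rear prongs 51 mm. Origin: centre of underside; z up; the clipped tube lies along its y.
- clip_seat (a point): Point of the fixture midway between the forks where the red ring's centre lies when the tube is fully home: 50 mm above the worktop, on the tube's axis. Axes as the fixture's.
- clip_jaw (a joint): Blue sprung jaw behind the forks (+x side), hinged 14 mm up on an axis along y; an arm with slanted nose at each fork, 88 mm high, nothing between the arms above 20 mm. 0 rad = shut, noses overhanging the tube by 2 mm clearance. A tube pushed straight down on the noses (3 to 10 N) swings it back about 0.1 rad; it springs shut when the tube is home.
- sample_tube: Grey tube, loose, 50 g, lying on the worktop: 115 mm long (along its own y), 23 mm thick; yellow cap 25 mm thick from y = +36 to +58 mm, plain end at y = -58 mm. Origin: below its middle, on the underside as it lies at the start (the axis is 12.5 mm above it along its z; lying on its thicker cap, the ring is centred 12 mm above the worktop).
- tube_ring (a point): Centre (on the tube's axis) of the painted red ring, 14 mm wide, round the tube: 11 mm from the tube's middle towards the plain end. Axes as the tube's. Grip the tube here across its axis: the forks are then clear of the fingers.
- stand: White probe stand, fixed, on a black base plate 90 x 74 x 8 mm. A block 36 x 42 x 30 mm between two cheeks (54 mm over both, along y) has a square bore leaning 20 degrees: going up, its axis tilts to the stand's -x side. Origin: on the worktop below the bore's mouth; z up.
- stand_mouth (a point): Centre of the upper mouth of the bore, 78 mm above the worktop. Axes as the stand's (not tilted).
- probe: Loose 70 g pen-like probe, 118 mm along its z, leaning in the stand. Origin: the sprung tip's point when out; z from tip to top. Brass plunger 0-14 mm, cone to 34, grey 16 mm square shank to 64 (in the bore, 0.75 mm play), collar 24 mm square to 68 (rests on the mouth), yellow grip 16 mm square, 68-118. y: normal to flats, level, along the stand's y. Draw out along its axis, 50 mm or more.
- probe_plunger (a joint): How far the sprung tip is pushed into the probe, m: 0 = out, 0.012 = fully in (end stop). Spring: 0.7 N to start, then 0.35 N per mm: 2.8 N at 6 mm.
- probe_tip (a point): The rounded point (3 mm radius) of the brass tip, moving with the plunger.
- small_beaker: Small empty glass beaker, 46 mm wide, 56 mm high; leave alone. Origin: centre of underside.
- stopper: Black rubber stopper, 40 mm wide, 24 mm high; leave alone. Origin: centre of underside.
- dish: Covered petri dish, 93 mm wide, 16 mm high; leave alone. Origin: centre of underside.
- crucible: White crucible, 41 mm wide, 34 mm high; leave alone. Origin: centre of underside.

How it is judged:
On the way, in this order (a step that is already met when the one before it is completed fails the run):
1. the tube lies fully home in both forks with its ring midway between them, the jaw shut over it, and the fingers off it (distance between tube_ring and clip_seat below 0.007 m and angle between the y axis of sample_tube and the y axis of fixture, either way round below 0.08 rad and value of joint clip_jaw below 0.08 rad and contact force between the fingers and sample_tube below 0.05 N), for 0.2 s.
2. the probe is drawn clear of its stand (distance between probe_tip and stand_mouth above 0.08 m and contact force between probe and stand below 0.05 N and contact force between the fingers and probe above 1 N), for 0.1 s.
At the end, for the whole second after the job is handed in: Tube home in the clip: ring centre within 7 mm of the seat, aligned and jaw shut within 0.08 rad. Robot holds the probe still, upright within 0.12 rad, clear of fixture and stand; its tip on top of the tube within 7 mm of the ring centre, pushed in 2 to 10 mm, pressing 1 to 6 N (all of step 1 and horizontal distance between probe_tip and tube_ring below 0.007 m and z of probe_tip in the frame of clip_seat above 0.005 m and angle between probe's own z axis and vertical below 0.12 rad and value of joint probe_plunger between 0.002 and 0.01 m and contact force between probe and sample_tube between 1 and 6 N and contact force between the fingers and probe above 1 N and contact force between probe and fixture below 0.05 N and linear speed of probe below 0.02 m/s and contact force between probe and stand below 0.05 N); the arm keeps its last pose, push and grip.
It fails at once if the probe is pressed hard on the tube (over 15 N) (contact force between probe and sample_tube above 15 N).
It fails at once if a bystander (beaker, stopper, dish or crucible) is shifted by more than 25 mm (distance of any of small_beaker, stopper, dish, crucible from where it was at the start of the episode above 0.025 m).
It also fails if it takes over 45 s, if anything falls off the work surface, if the arm or the gripper's body presses on something with over 40 N, if the wrist force passes 120 N, or if a joint passes its speed limit or range.

ROBOT

A 6-joint arm with a two-finger parallel gripper is mounted at the origin on a cart in front of the work surface, level with it; the furniture and walls round the work are solid. World frame = base frame: x ahead of the robot, y to its left, z up, the work surface at z = 0. Lengths are in m, angles in rad, forces in N, time in s.
With the tool pointing down it reaches from about 0.275 to 0.725 m from the base axis. Payload 15.9 kg.
Tool frame: the origin (TCP) lies between the finger pads; the fingertips stand 8 mm ahead of it and the grasp point (between the pads) lies 11 mm behind it; z points along the fingers, y is the line along which they close (so a half turn about z gives the same grasp; the last joint's range is limited). The gripper opens to 85 mm and grips with 20 to 120 N. Pads are 22 mm wide; open, the fingers measure 114 mm over their backs; the gripper's body (76 mm by 85 mm) begins 54 mm behind the grasp point. The pads swing forward as they close: fully open they stand 13 mm farther back than shut.
Start: joints at [1.21, 0.213, -0.034, 1.323, 0, 1.571], TCP at [0.177, 0.468, 0.213] pointing down, gripper open.
Joint ranges: [-2.98, 2.98], [-0.74, 1.72], [-1.14, 1.35], [-2.1, 2.04], [-1.57, 1.44], [-3.14, 3.14]. Speed limits (rad/s): [1.89, 1.89, 2.39, 2.57, 3.14, 3.14].

INTERFACE

Orientations are given as a unit quaternion [w, x, y, z].
In Python, from bench import sensors, vision, robot gives the robot as it stands. The module is installed in compiled form; this text tells all that it offers.
- The arm moves only by the tool step_arm, never from a script. Its argument "commands" is a list of rows, each a list of 7 numbers: the shift along the tool's x, y, z normalised to -1 to 1, where 1 is 150 mm, then the turn, a rotation vector about the tool's x, y, z normalised to -1 to 1, where 1 is 90 degrees, then the closure, from -1 (fully open) to 1 (shut). A call has 1 to 12 rows; each row shifts and turns the commanded pose from where the row before left it, along the tool's axes as they then stand; what a row does not reach is not made up. A row lasts 1/12 s, in which the tool goes at most 41.7 mm and 7.16 degrees, less where a joint would pass 70% of its speed; a pose out of reach is approached as far as the arm can. A call with a number of a shift or a turn outside -1 to 1 is refused whole. A call with a gripper value outside its range is refused whole. The fingers move at their own pace and stop on an object; "newtons" is the grip in N (left out, the last holds). Time passes only in rows, so rows that do not move let the fingers close. It gives the time, the measured TCP pose, the force, the opening and the grip force at its end, in the units of the state.
- sensors.get_state(): the state, without advancing time (a new reading comes with each control period).
- vision.get_image(name): name is "scene" or "top" or "wrist"; returns (picture, depth): 420x560x3 uint8, red, green, blue; 420x560 float32, m along the optical axis (not along the pixel's ray), 0 where there is no reading.
- vision.camera_params(name): a dict with "vertical_fov" (degrees; the focal length in pixels is half the picture's height over the tangent of half this angle, whatever the lens; pixels are square), "cx", "cy" (the principal point, pixels), "extrinsics" (4x4, takes a point from world to camera coordinates). Camera axes: x right, y up, looking along -z (the intrinsics and any distortion apply to the point x, -y, -z); pixel columns grow to the right and rows downward; lengths in m; the calibration is good to about 2 mm. The wrist camera is an equidistant fisheye: a pixel r from the principal point sees the ray r / f radians off the axis. A picture is of the moment at which its call begins: read the wrist's pose just before it. camera_params takes no time and is no camera call; for the wrist camera it gives the pose at the moment of the call.
- robot.hand_in(): hands the job in; it is judged then, once.
The state is a dict: "time": time; "qpos": joint angles; "qd": joint speeds; "joint_torque": joint torques, N m; "position": TCP position; "eef_rot": TCP orientation; "ft_force": force on the tool from outside, world axes, zero at the start; "torque": the same for the moment, N m; "opening": opening from 0.0 (shut) to 1.0 (fully open); "finger_force": force on a finger pad.
Only numpy, scipy, OpenCV 4.12 (cv2) and the standard library are available. Lean on these libraries where they do the work, as an engineer would, in place of code of your own. Each camera call takes 0.05 s, during which the arm holds its last target. There are 200 camera calls.

## Working session

There is one attempt and no reset: what is moved stays moved. The work goes in short steps, Python scripts to look and compute and a tool call to move; the robot and the scene stay as the last step left them, time stands still between calls to the robot, and variables do not carry over. Pictures are saved under pics/ and viewed, at most 10 in all, crops included, and the job is handed in when it is done.

Besides the shell and the picture viewer there is one more tool, called after "Emit:" as name(argument=value, ...), one argument or row to a line, values as JSON. step_arm: Moves the arm, as the interface text tells. Scaled input: -1 to 1 covers 150 mm each way for a shift and 90 degrees each way for a turn. Its arguments: {"type":"object","properties":{"commands":{"type":"array","items":{"type":"array","items":{"type":"number"}}},"newtons":{"type":"number"}},"required":["commands"]}

```bash
mkdir -p pics; cat > h.py <<'E'
import numpy as np, cv2
from bench import sensors, vision, robot
def grab(n,save=None):
    p=vision.camera_params(n); im,d=vision.get_image(n)
    if save: cv2.imwrite(f'pics/{save}.png',im[:,:,::-1])
    return p,im,d
def rays(p,uv,fish=False,H=420):
    f=H/2/np.tan(np.radians(p['vertical_fov'])/2); uv=np.atleast_2d(uv).astype(float)
    a=(uv[:,0]-p['cx'])/f; b=(uv[:,1]-p['cy'])/f
    if fish:
        r=np.hypot(a,b)+1e-12; s=np.sin(r)/r; c=np.stack([a*s,-b*s,-np.cos(r)],1)
    else: c=np.stack([a,-b,-np.ones_like(a)],1)
    E=np.array(p['extrinsics']); R=E[:3,:3]; o=-R.T@E[:3,3]
    return o,c@R
def plane(p,uv,z,fish=False):
    o,d=rays(p,uv,fish); return o+d*((z-o[2])/d[:,2])[:,None]
def cloud(p,d):
    v,u=np.mgrid[:420,:560]; o,r=rays(p,np.stack([u.ravel(),v.ravel()],1))
    return (o+r*d.reshape(-1,1)).reshape(420,560,3)
E
python3 - <<'E'
from h import *
for n in ['scene','top','wrist']:
    p,im,d=grab(n,n+'0'); print(n,p['vertical_fov'],p['cx'],p['cy'],np.round(p['extrinsics'],3).tolist())
    np.savez('pics/'+n+'0.npz',im=im,d=d)
a=[cv2.imread(f'pics/{n}0.png') for n in ['top']]
s=sensors.get_state(); print({k:np.round(v,3).tolist() for k,v in s.items()})
E
```

```text
scene 49.93202498690395 275.6067075526144 211.4142170659881 [[0.611, -0.792, 0.007, -0.38], [0.586, 0.458, 0.668, -0.406], [-0.532, -0.404, 0.744, -0.805], [0.0, 0.0, 0.0, 1.0]]
top 48.946147623135936 276.7168952160502 208.32023208054778 [[-0.017, -1.0, -0.013, 0.034], [0.991, -0.019, 0.132, -0.59], [-0.132, -0.011, 0.991, -1.299], [0.0, 0.0, 0.0, 1.0]]
wrist 65.70646984690485 279.22970215445093 209.826524020705 [[0.353, 0.936, -0.0, -0.5], [-0.897, 0.338, -0.286, 0.037], [-0.267, 0.101, 0.958, -0.379], [0.0, 0.0, 0.0, 1.0]]
{'time': 0.15, 'qpos': [1.21, 0.213, -0.035, 1.323, 0.0, 1.571], 'qd': [-0.001, -0.002, 0.005, -0.001, 0.002, 0.001], 'joint_torque': [0.0, -68.641, 48.725, 0.013, -0.0, 0.0], 'position': [0.176, 0.468, 0.212], 'eef_rot': [-0.0, 0.179, 0.984, -0.0], 'ft_force': [0.559, 0.251, 1.182], 'torque': [0.008, -0.063, 0.053], 'finger_force': 0.0, 'opening': 0.998}
```

View pics/top0.png

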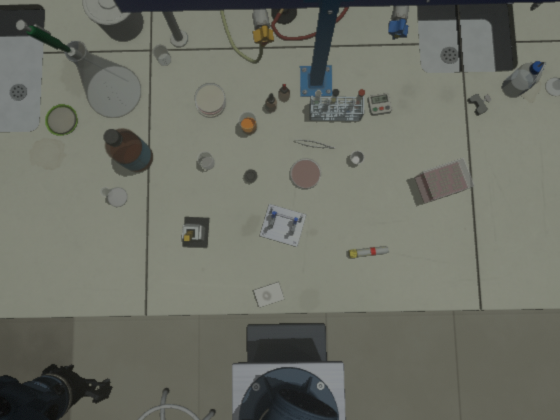

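View pics/scene0.png

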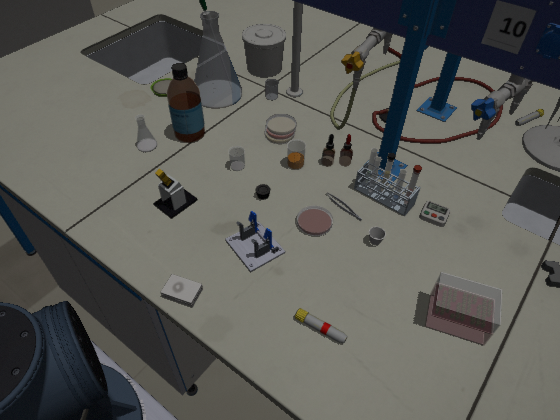

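Top view: fixture at (283,224) with the jaw on its far side, stand at (193,232), and tube at (367,252) with its cap on the left and ring at (374,251). I'll measure these with depth and colour masks.

```bash
cat >> h.py <<'E'
def col(im,name):
    h,s,v=cv2.split(cv2.cvtColor(im,cv2.COLOR_RGB2HSV)); h=h.astype(int)
    if name=='red': return ((h<8)|(h>172))&(s>150)&(v>60)
    if name=='yel': return (h>20)&(h<34)&(s>130)&(v>80)
    if name=='blue': return (h>100)&(h<130)&(s>120)
    if name=='black': return (v<60)
def blobs(m,mn=8):
    n,l,st,c=cv2.connectedComponentsWithStats(m.astype(np.uint8))
    return [(l==i,st[i],c[i]) for i in range(1,n) if st[i][4]>=mn]
E
python3 - <<'E'
from h import *
for n in ['top','scene']:
    z=np.load(f'pics/{n}0.npz'); im,d=z['im'],z['d']; p=vision.camera_params(n); P=cloud(p,d)
    for c in ['red','yel','blue']:
        for m,st,ce in blobs(col(im,c)):
            q=np.median(P[m&(d>0)],0) if (m&(d>0)).any() else np.zeros(3)
            if 0.2<q[0]<0.8 and abs(q[1])<.6: print(n,c,st[4],ce.round(1),q.round(3), P[m].min(0).round(3),P[m].max(0).round(3))
    # fixture / stand depth extents
    for name,(x0,x1,y0,y1) in dict(fix=(.25,.55,-.1,.15),stand=(.25,.55,.15,.4),tube=(.25,.55,-.4,-.12)).items():
        for lo,hi in [(.004,.014),(.014,.03),(.03,.048),(.048,.058),(.058,.12)]:
            Q=P[(P[...,0]>x0)&(P[...,0]<x1)&(P[...,1]>y0)&(P[...,1]<y1)&(P[...,2]>lo)&(P[...,2]<hi)&(d>0)]
            if len(Q)>5:
                r=cv2.minAreaRect((Q[:,:2]*1000).astype(np.float32)); print(n,name,lo,hi,len(Q),np.round(r[0],1),np.round(r[1],1),round(r[2],1))
    Q=P[(P[...,0]>.3)&(P[...,0]<.5)&(abs(P[...,1])<.2)&(d>0)]; print('table z',np.median(Q[:,2]))
E
```

```text
top red 17 [372.9 250.6] [ 0.463 -0.253  0.024] [ 0.457 -0.255  0.019] [ 0.472 -0.249  0.029]
top yel 30 [186.3 237.6] [0.504 0.267 0.13 ] [0.497 0.259 0.125] [0.511 0.273 0.133]
top yel 20 [352.3 253.2] [ 0.458 -0.192  0.024] [ 0.453 -0.201  0.021] [ 0.461 -0.185  0.031]
top fix 0.004 0.014 1483 [419.8  25. ] [249.2 260.5] 89.9
top fix 0.014 0.03 528 [431.6  25.4] [108.5 253.2] 80.3
top fix 0.03 0.048 36 [426.7  25.3] [ 72.6 246.8] 81.4
top fix 0.058 0.12 43 [538.7   9.9] [72.9 40.2] 73.5
top stand 0.004 0.014 1224 [419. 276.] [248.3 260.6] 89.7
top stand 0.014 0.03 27 [505.2 255.1] [46.9 71.1] 37.4
top stand 0.03 0.048 17 [522.9 239.6] [ 1.7 34.5] 84.9
top stand 0.048 0.058 11 [530.8 243.8] [48.1 19.6] 27.1
top stand 0.058 0.12 260 [524.2 265.9] [54.9 46.5] 88.4
top tube 0.004 0.014 1109 [ 419.7 -260. ] [259.5 280.1] 0.1
top tube 0.014 0.03 297 [ 462.1 -240.2] [ 23.6 114.6] 5.4
table z 0.0012106174848015572
scene red 69 [324.9 327.4] [ 0.459 -0.254  0.021] [ 0.451 -0.26   0.011] [ 0.472 -0.246  0.027]
scene yel 34 [158.8 171.9] [0.503 0.264 0.127] [0.495 0.258 0.001] [0.592 0.391 0
[... 778 characters left out ...]
91 [432.3  34. ] [237.  205.6] 6.1
scene fix 0.014 0.03 849 [430.4  32.5] [ 89.4 256.7] 79.5
scene fix 0.03 0.048 113 [541.9   6.3] [77.8 35.1] 74.6
scene fix 0.048 0.058 27 [527.5   4.7] [32.2 78.5] 8.3
scene fix 0.058 0.12 89 [539.5   6.8] [75.7 42.5] 73.2
scene stand 0.004 0.014 348 [429.9 256.6] [230.7 140.3] 9.2
scene stand 0.014 0.03 100 [523.1 262.5] [54.3 39.9] 88.1
scene stand 0.03 0.048 96 [523.6 262.8] [59.8 39. ] 87.2
scene stand 0.048 0.058 53 [511.8 256.5] [33.7 64.7] 30.6
scene stand 0.058 0.12 338 [518.8 261.7] [43.2 58.1] 5.0
scene tube 0.004 0.014 96 [ 419.9 -256.1] [146.5 214.7] 72.1
scene tube 0.014 0.03 531 [ 460.8 -242.1] [ 23.2 115.1] 6.3
table z -0.0019622831594739987
```

```bash
python3 - <<'E'
import cv2
a=cv2.imread('pics/top0.png')[180:290,150:420]; b=cv2.imread('pics/scene0.png')[150:350,140:400]
import numpy as np
a=cv2.resize(a,(780,318),interpolation=2); b=cv2.resize(b,(340,262),interpolation=2)
c=np.zeros((590,780,3),np.uint8); c[:318]=a; c[318:580,:340]=b
w=cv2.resize(cv2.imread('pics/wrist0.png'),(349,262)); c[318:580,380:729]=w
cv2.imwrite('pics/crop1.png',c)
E
```

```text
(no output)
```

View pics/crop1.png

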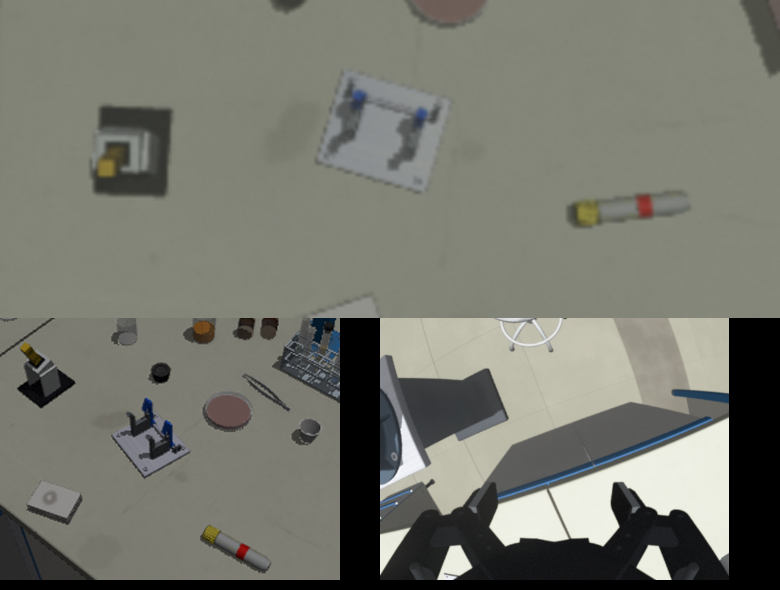

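Tube, fixture and stand all measure sensibly: tube axis height about 12 mm, fixture yaw about -16°, stand yaw small. Next is a wrist view from between the stand and the fixture for precision.

```bash
cat >> h.py <<'E'
from scipy.spatial.transform import Rotation as Ro
def Rdown(a):  # tool y at world angle a deg, pointing down
    a=np.radians(a); y=np.array([np.cos(a),np.sin(a),0]); z=np.array([0,0,-1.]); return np.stack([np.cross(y,z),y,z],1)
def pose():
    s=sensors.get_state(); q=s['eef_rot']; return np.array(s['position']),Ro.from_quat([q[1],q[2],q[3],q[0]]).as_matrix(),s
def plan(pt,Rt,n,g,start=None):
    p,R=start if start else pose()[:2]; dr=Ro.from_matrix(R.T@Rt).as_rotvec()/n; pt=np.array(pt); out=[]
    for i in range(n):
        d=R.T@(pt-p)/(n-i); out.append([*(d/.15).round(3).tolist(),*(dr/(np.pi/2)).round(4).tolist(),g])
        p=p+R@d; R=R@Ro.from_rotvec(dr).as_matrix()
    print('step mm',np.linalg.norm(d)*1000,'deg',np.degrees(np.linalg.norm(dr))); print('\n'.join(map(str,out)) if np.linalg.norm(dr)>1e-3 else f'{n} x {out[0]}'); return pt,Rt
E
python3 -c "
from h import *
plan([.47,.15,.23],Rdown(5),12,-1)"
```

```text
step mm 36.07231287672856 deg 5.360756297254552
[-0.215, -0.108, -0.01, -0.0, 0.0, 0.0596, -1]
[-0.224, -0.087, -0.01, -0.0, 0.0, 0.0596, -1]
[-0.231, -0.066, -0.01, -0.0, 0.0, 0.0596, -1]
[-0.236, -0.044, -0.01, -0.0, 0.0, 0.0596, -1]
[-0.239, -0.022, -0.01, -0.0, 0.0, 0.0596, -1]
[-0.24, 0.001, -0.01, -0.0, 0.0, 0.0596, -1]
[-0.239, 0.023, -0.01, -0.0, 0.0, 0.0596, -1]
[-0.236, 0.046, -0.01, -0.0, 0.0, 0.0596, -1]
[-0.231, 0.067, -0.01, -0.0, 0.0, 0.0596, -1]
[-0.223, 0.089, -0.01, -0.0, 0.0, 0.0596, -1]
[-0.214, 0.109, -0.01, -0.0, 0.0, 0.0596, -1]
[-0.203, 0.129, -0.01, -0.0, 0.0, 0.0596, -1]
```

Emit:
step_arm(
  commands=[
    [-0.215,-0.108,-0.01,0,0,0.06,-1],
    [-0.224,-0.087,-0.01,0,0,0.06,-1],
    [-0.231,-0.066,-0.01,0,0,0.06,-1],
    [-0.236,-0.044,-0.01,0,0,0.06,-1],
    [-0.239,-0.022,-0.01,0,0,0.06,-1],
    [-0.24,0,-0.01,0,0,0.06,-1],
    [-0.239,0.023,-0.01,0,0,0.06,-1],
    [-0.236,0.046,-0.01,0,0,0.06,-1],
    [-0.231,0.067,-0.01,0,0,0.06,-1],
    [-0.223,0.089,-0.01,0,0,0.06,-1],
    [-0.214,0.109,-0.01,0,0,0.06,-1],
    [-0.203,0.129,-0.01,0,0,0.06,-1],
  ],
)

```text
time: 1.15
position: [0.4694, 0.1472, 0.2307]
eef_rot: [-0.0, 0.68, 0.733, -0.0]
ft_force: [0.9, 0.8, 0.0]
opening: 0.997
finger_force: 0.0
```

Emit:
step_arm(
  commands=[
    [0,0,0,0,0,0,-1],
    [0,0,0,0,0,0,-1],
    [0,0,0,0,0,0,-1],
  ],
)

```text
time: 1.4
position: [0.4683, 0.1489, 0.2305]
eef_rot: [-0.0, 0.679, 0.735, -0.0]
ft_force: [0.3, 0.6, 0.2]
opening: 0.996
finger_force: 0.0
```

```bash
python3 - <<'E'
from h import *
p,im,d=grab('wrist'); np.savez('pics/w1.npz',im=im,d=d,E=np.array(p['extrinsics']))
cv2.imwrite('pics/w1.png',cv2.resize(im[:,:,::-1],(784,588)))
P,R,s=pose(); print(P,np.degrees(np.arctan2(R[1,1],R[0,1])),R[:,2],s['time'],s['qd'])
E
```

```text
[0.46804611 0.14928105 0.23055485] 4.597571016384963 [-5.21123191e-04  6.01025513e-05 -9.99999862e-01] 1.45 [ 0.01625995 -0.00787117 -0.00180698 -0.00064206 -0.0002102   0.00058461]
```

View pics/w1.png

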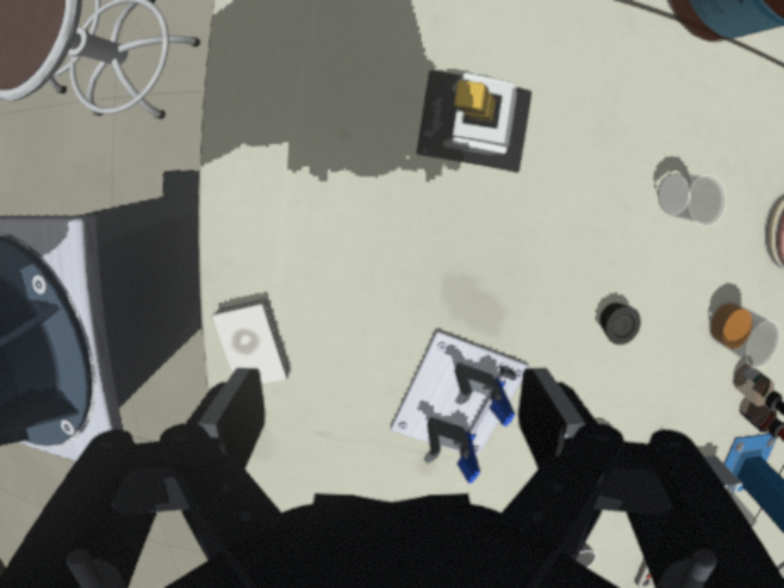

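The wrist view (784-wide) shows the stand base corners at (431,70), (532,90), (519,171) and (417,155). Three fixture corners are visible at (437,329), (527,361) and (391,427). I'll cast these onto z = 8 mm and check the sizes.

```bash
python3 - <<'E'
from h import *
z=np.load('pics/w1.npz'); im=z['im']; p=vision.camera_params('wrist'); p['extrinsics']=z['E']
g=cv2.cvtColor(im,cv2.COLOR_RGB2GRAY)
def corners(c,zz):
    c=(np.array(c,float)+.5)/1.4-.5
    c=cv2.cornerSubPix(g,c.astype(np.float32).reshape(-1,1,2),(3,3),(-1,-1),(3,50,.01)).reshape(-1,2)
    return c,plane(p,c,zz,True)
for nm,c in dict(stand=[(431,70),(532,90),(519,171),(417,155)],fix=[(391,427),(437,329),(527,361)]).items():
    u,X=corners(c,.008); print(nm,((u+.5)*1.4-.5).round(0).tolist()); print(X.round(4))
    e=np.diff(X[:,:2],axis=0); print('len',np.linalg.norm(e,axis=1).round(4),'ang',np.degrees(np.arctan2(e[:,1],e[:,0])).round(1),'mid',X.mean(0).round(4), (X[0]+X[2])/2)
# stand top: white/black corners on block; probe top yellow
m=col(im,'yel'); 
for b,st,ce in blobs(m,20): print('yel',st,ce)
for b,st,ce in blobs(col(im,'blue'),20): print('blue',st,ce)
cv2.imwrite('pics/w1c.png',np.hstack([cv2.resize(im[40:135,280:400,::-1],None,fx=3.3,fy=3.3,interpolation=2),cv2.resize(im[230:355,270:390,::-1],None,fx=3.3,fy=3.3,interpolation=2)[:313]]) )
E
```

```text
stand [[431.0, 70.0], [531.0, 91.0], [518.0, 172.0], [416.0, 153.0]]
[[0.4892 0.3033 0.008 ]
 [0.5762 0.2968 0.008 ]
 [0.5707 0.2247 0.008 ]
 [0.4823 0.2312 0.008 ]]
len [0.0872 0.0723 0.0887] ang [ -4.3 -94.4 175.8] mid [0.5296 0.264  0.008 ] [0.52991416 0.26400373 0.008     ]
fix [[390.0, 429.0], [434.0, 330.0], [527.0, 361.0]]
[[ 0.4819 -0.0317  0.008 ]
 [ 0.5133  0.0771  0.008 ]
 [ 0.6063  0.0516  0.008 ]]
len [0.1132 0.0965] ang [ 73.9 -15.3] mid [0.5338 0.0323 0.008 ] [0.54407722 0.0099645  0.008     ]
yel [326  58  21  21 337] [336.28783383  67.84866469]
yel [347  68   4  14  30] [348.56666667  74.53333333]
blue [351 271  16  33 231] [358.52380952 290.55844156]
blue [328 309  14  36 227] [335.08370044 329.95154185]
blue [ 518  310   42   69 1409] [541.69481902 339.03690561]Traceback (most recent call last):
  File "<stdin>", line 15, in <module>
    return _nx.concatenate(arrs, 1, dtype=dtype, casting=casting)
           ~~~~~~~~~~~~~~~^^^^^^^^^^^^^^^^^^^^^^^^^^^^^^^^^^^^^^^
ValueError: all the input array dimensions except for the concatenation axis must match exactly, but along dimension 0, the array at index 0 has size 314 and the array at index 1 has size 313
```

```bash
python3 -c "
from h import *
plan([.54,.07,.17],Rdown(5),4,-1)"
```

```text
step mm 30.750749526161695 deg 0.10088782693967603
[-0.141, 0.109, 0.101, -0.0001, -0.0, -0.0011, -1]
[-0.142, 0.109, 0.101, -0.0001, -0.0, -0.0011, -1]
[-0.142, 0.108, 0.101, -0.0001, -0.0, -0.0011, -1]
[-0.142, 0.108, 0.101, -0.0001, -0.0, -0.0011, -1]
```

Emit:
step_arm(
  commands=[
    [-0.142,0.108,0.1,0,0,0,-1],
    [-0.142,0.108,0.1,0,0,0,-1],
    [-0.142,0.108,0.1,0,0,0,-1],
    [-0.142,0.108,0.1,0,0,0,-1],
    [0,0,0,0,0,0,-1],
    [0,0,0,0,0,0,-1],
    [0,0,0,0,0,0,-1],
    [0,0,0,0,0,0,-1],
  ],
)

```text
time: 2.12
position: [0.5395, 0.0703, 0.1715]
eef_rot: [0.0, 0.678, 0.735, 0.0]
ft_force: [-0.1, 0.9, 0.1]
opening: 1.001
finger_force: 0.0
```

```bash
python3 - <<'E'
from h import *
p,im,d=grab('wrist'); np.savez('pics/w2.npz',im=im,d=d,E=np.array(p['extrinsics']))
cv2.imwrite('pics/w2.png',cv2.resize(im[60:360,80:480,::-1],(800,600),interpolation=2))
P,R,s=pose(); print(P,s['time'])
E
```

```text
[0.53963278 0.07017529 0.17152436] 2.1667
```

View pics/w2.png

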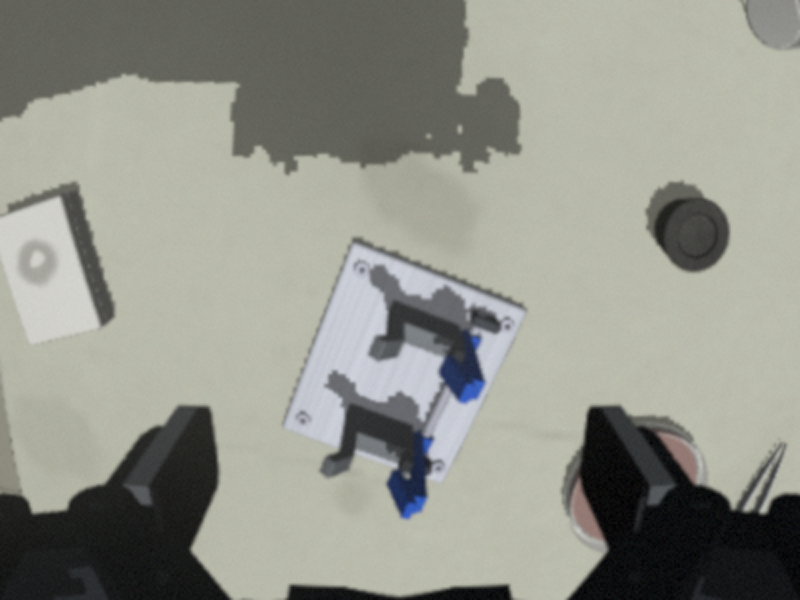

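This close view shows all four fixture corners at crop positions (354,240), (526,308), (443,481) and (285,427). The front prong tops are near (384,349) and (336,467).

```bash
python3 - <<'E'
from h import *
z=np.load('pics/w2.npz'); im=z['im']; p=vision.camera_params('wrist'); p['extrinsics']=z['E']
g=cv2.cvtColor(im,cv2.COLOR_RGB2GRAY)
f=lambda c:(np.array(c,float)+.5)/2-.5+[80,60]
c0=f([(285,427),(354,240),(526,308),(443,481)])
c=cv2.cornerSubPix(g,c0.astype(np.float32).reshape(-1,1,2),(4,4),(-1,-1),(3,50,.01)).reshape(-1,2)
for u in (c0,c):
    X=plane(p,u,.008,True); e=np.diff(np.vstack([X,X[:1]])[:,:2],axis=0)
    print(u.round(1).tolist()); print('len',np.linalg.norm(e,axis=1).round(4),'ang',np.degrees(np.arctan2(e[:,1],e[:,0])).round(1),'mid',X.mean(0).round(4))
print('prongs',plane(p,f([(384,349),(336,467)]),.073,True).round(4))
print('noses',plane(p,f([(470,387),(408,508)]),.088,True).round(4))
# depth check
print('fork depth',z['d'][240,170+100] , [ (z['d'][int(v),int(u)]) for u,v in c])
# tube pose from scene/top
for n in ['top','scene']:
    q=np.load(f'pics/{n}0.npz'); pp=vision.camera_params(n)
    for cc in ['red','yel']:
        for b,st,ce in blobs(col(q['im'],cc)):
            X=plane(pp,ce,.02)[0]
            if .4<X[0]<.5 and -.3<X[1]<-.15: print(n,cc,X)
E
```

```text
[[222.2, 273.2], [256.8, 179.8], [342.8, 213.8], [301.2, 300.2]]
len [0.1146 0.0971 0.1138 0.097 ] ang [  73.3  -17.3 -106.8  163.2] mid [0.5463 0.0078 0.008 ]
[[221.3000030517578, 272.79998779296875], [255.3000030517578, 179.89999389648438], [342.70001220703125, 214.8000030517578], [301.20001220703125, 300.20001220703125]]
len [0.1138 0.0989 0.1127 0.0982] ang [  73.4  -17.5 -107.   163.1] mid [0.5457 0.0075 0.008 ]
prongs [[ 0.5354  0.044   0.073 ]
 [ 0.5175 -0.0165  0.073 ]]
noses [[ 0.5719  0.0357  0.088 ]
 [ 0.5516 -0.0264  0.088 ]]
fork depth 0.34884754 [np.float32(0.36112374), np.float32(0.3377973), np.float32(0.340962), np.float32(0.37054187)]
top red [ 0.46416705 -0.25291883  0.02      ]
top yel [ 0.45770418 -0.19294104  0.02      ]
scene red [ 0.45958057 -0.25345941  0.02      ]
scene yel [ 0.45504934 -0.19633914  0.02      ]
```

```bash
cat >> h.py <<'E'
def fcloud(p,d):
    v,u=np.mgrid[:420,:560]; uv=np.stack([u.ravel(),v.ravel()],1); o,r=rays(p,uv,True)
    ax=-np.array(p['extrinsics'])[2,:3]; r=r/(r@ax)[:,None]
    return (o+r*d.reshape(-1,1)).reshape(420,560,3)
E
python3 - <<'E'
from h import *
z=np.load('pics/w2.npz'); d=z['d']; p=vision.camera_params('wrist'); p['extrinsics']=z['E']
P=fcloud(p,d); a=np.radians(-16.9); Rz=np.array([[np.cos(a),-np.sin(a),0],[np.sin(a),np.cos(a),0],[0,0,1]])
Q=(P-[.546,.0077,0])@Rz
m=(abs(Q[...,0])<.06)&(abs(Q[...,1])<.065)&(d>0)
print('plate z',np.median(Q[m][:,2]))
h=(Q[...,2]>.03)&m
B=col(z['im'],'blue')
for sgn in (1,-1):
    k=h&(Q[...,1]*sgn>.015)&~B; q=Q[k]*1000
    for lo,hi in [(30,36),(36,41),(41,47),(47,53),(53,60),(60,68),(68,76)]:
        s=q[(q[:,2]>lo)&(q[:,2]<hi)]
        if len(s): print(sgn,lo,hi,len(s),'x',np.percentile(s[:,0],[2,25,50,75,98]).round(1),'y',np.percentile(s[:,1],[5,50,95]).round(1), 'hist x',np.histogram(s[:,0],bins=np.arange(-30,36,6))[0])
    s=Q[B&m&(Q[...,1]*sgn>0)]*1000; t=s[s[:,2]>80]; print('nose',t.mean(0).round(1),s[:,2].max().round(1))
E
```

```text
plate z 0.008240531957069974
1 30 36 78 x [-18.5 -11.5  -2.6   9.7  20.4] y [32.6 35.8 36.2] hist x [ 0  7 12 13 10 10 11  9  6  0]
1 36 41 272 x [-17.4  -4.8   1.8   8.5  18.4] y [26.7 32.2 36. ] hist x [ 0  5  9 44 60 61 60 27  6  0]
1 41 47 48 x [-18.6 -15.7  13.4  18.6  23.4] y [30.5 35.4 35.9] hist x [ 0  7 13  0  0  0  0 15 13  0]
1 47 53 67 x [-18.6 -12.7  15.8  18.1  23.5] y [31.1 34.8 36.1] hist x [ 0  5 13  0  0  0  0 31 17  1]
1 53 60 32 x [-18.4 -16.4 -13.3  19.7  24.2] y [33.6 35.6 36. ] hist x [ 0  3 16  0  0  0  0  0 11  2]
1 60 68 105 x [-21.2 -15.5 -13.2   8.4  23.2] y [26.8 34.7 36. ] hist x [ 0  8 54  0  0  0 26  5 11  1]
1 68 76 150 x [-26.1 -23.9 -21.3 -18.4  23.5] y [26.8 32.5 36. ] hist x [36 80 10  0  0  0  6  9  8  1]
nose [12.2 33.6 96.8] 287.1
-1 30 36 103 x [-19.4 -10.9  -1.5   8.6  19. ] y [-30.4 -28.4 -27.7] hist x [ 0 10 14 18 14 15 15 13  4  0]
-1 36 41 268 x [-17.9  -6.8   0.6   8.   17.7] y [-37.5 -31.9 -28.1] hist x [ 0  5 17 52 54 54 54 27  5  0]
-1 41 47 47 x [-19.5 -16.7  12.9  15.2  19.4] y [-36. -29. -28.] hist x [ 0 11 10  0  0  0  0 22  4  0]
-1 47 53 69 x [-19.4 -15.   14.1  16.3  19.3] y [-36.3 -29.6 -28.2] hist x [ 0  9 15  0  0  0  0 41  4  0]
-1 53 60 29 x [-19.4 -17.6 -15.6 -14.   23.7] y [-29.5 -28.8 -28.2] hist x [ 0  7 17  0  0  0  0  0  5  0]
-1 60 68 103 x [-21.5 -17.4 -14.9   7.3  23.6] y [-37.  -29.4 -28.2] hist x [ 0 20 46  0  0  0 29  3  5  0]
-1 68 76 108 x [-26.5 -24.3 -22.2 -19.8  21.8] y [-37.3 -32.7 -28.1] hist x [32 61  1  0  0  0  8  3  3  0]
nose [ 15.4 -31.9  84.2] 87.9
```

Depth agrees well: fork floors at 38 mm, symmetric about x=0, y=±32. The seat is therefore at about (0.546, 0.0075) with yaw about -17°. Next, the tube.

```bash
python3 -c "
from h import *
plan([.46,-.18,.14],Rdown(4.6),8,-1)"
```

```text
step mm 33.05365881356274 deg 0.008552658459980064
8 x [-0.202, -0.083, 0.026, 0.0001, -0.0, 0.0, -1]
```

Emit:
step_arm(
  commands=[
    [-0.202,-0.083,0.026,0,0,0,-1],
    [-0.202,-0.083,0.026,0,0,0,-1],
    [-0.202,-0.083,0.026,0,0,0,-1],
    [-0.202,-0.083,0.026,0,0,0,-1],
    [-0.202,-0.083,0.026,0,0,0,-1],
    [-0.202,-0.083,0.026,0,0,0,-1],
    [-0.202,-0.083,0.026,0,0,0,-1],
    [-0.202,-0.083,0.026,0,0,0,-1],
    [0,0,0,0,0,0,-1],
    [0,0,0,0,0,0,-1],
    [0,0,0,0,0,0,-1],
    [0,0,0,0,0,0,-1],
  ],
)

```text
time: 3.17
position: [0.4603, -0.1794, 0.14]
eef_rot: [0.0, 0.678, 0.735, 0.0]
ft_force: [0.7, -0.9, 0.3]
opening: 1.001
finger_force: 0.0
```

```bash
python3 - <<'E'
from h import *
p,im,d=grab('wrist','w3'); P=fcloud(p,d); T,R,s=pose(); print(T,s['time'])
for c in ('red','yel'):
    for b,st,ce in blobs(col(im,c),60): 
        q=P[b]; q=q[q[:,2]>q[:,2].max()-.006]; print(c,st,ce.round(1),'plane',plane(p,ce,.02,True)[0].round(4),'cloud',np.median(P[b],0).round(4),q.mean(0).round(4))
m=(abs(P[...,0]-.46)<.05)&(abs(P[...,1]+.24)<.08)&(P[...,2]>.009)&(P[...,2]<.03)&(d>0)
r=cv2.minAreaRect((P[m][:,:2]*1000).astype(np.float32)); print(r)
k=m&(P[...,2]>.019); q=P[k][:,:2]; v=np.linalg.svd(q-q.mean(0))[2][0] if len(q)<5000 else None; print(len(q),q.mean(0),np.degrees(np.arctan2(v[1],v[0])), P[m][:,2].max())
E
```

```text
[ 0.46026152 -0.17937049  0.13983787] 3.2167
red [266 266  22  14 235] [276.2 272.7] plane [ 0.4635 -0.2535  0.02  ] cloud [ 0.4634 -0.2526  0.0223] [ 0.4639 -0.2525  0.0222]
yel [263 205  24  22 441] [274.7 215. ] plane [ 0.4575 -0.1951  0.02  ] cloud [ 0.4576 -0.1941  0.0226] [ 0.4541 -0.1067  0.3008]
((461.8274230957031, -241.1735076904297), (24.316789627075195, 115.04679107666016), 5.128307819366455)
1922 [ 0.46175089 -0.23355975] -84.37087315371173 0.025403012931906888
```

```bash
python3 -c "
from h import *
s=plan([.463,-.2525,.06],Rdown(5.3),4,-1)
plan([.463,-.2525,.013],Rdown(5.3),4,-1,s)"
```

```text
step mm 27.07571561597318 deg 0.16815093561675254
[-0.122, -0.005, 0.133, 0.0001, 0.0, -0.0019, -1]
[-0.122, -0.006, 0.133, 0.0001, 0.0, -0.0019, -1]
[-0.122, -0.006, 0.133, 0.0001, 0.0, -0.0019, -1]
[-0.122, -0.006, 0.133, 0.0001, 0.0, -0.0019, -1]
step mm 11.749999999999998 deg 0.0
4 x [0.0, 0.0, 0.078, 0.0, 0.0, 0.0, -1]
```

Emit:
step_arm(
  commands=[
    [-0.122,-0.006,0.133,0,0,-0.002,-1],
    [-0.122,-0.006,0.133,0,0,-0.002,-1],
    [-0.122,-0.006,0.133,0,0,-0.002,-1],
    [-0.122,-0.006,0.133,0,0,-0.002,-1],
    [0,0,0.078,0,0,0,-1],
    [0,0,0.078,0,0,0,-1],
    [0,0,0.078,0,0,0,-1],
    [0,0,0.078,0,0,0,-1],
    [0,0,0,0,0,0,-1],
    [0,0,0,0,0,0,-1],
    [0,0,0,0,0,0,-1],
  ],
)

```text
time: 4.13
position: [0.4629, -0.2534, 0.0136]
eef_rot: [0.0, 0.674, 0.739, 0.0]
ft_force: [-0.7, 0.1, 0.2]
opening: 0.996
finger_force: 0.0
```

Emit:
step_arm(
  commands=[
    [0,0,0,0,0,0,1],
    [0,0,0,0,0,0,1],
    [0,0,0,0,0,0,1],
    [0,0,0,0,0,0,1],
    [0,0,0,0,0,0,1],
    [0,0,0,0,0,0,1],
    [0,0,0,0,0,0,1],
    [0,0,0,0,0,0,1],
    [0,0,0,0,0,0,1],
  ],
  newtons=50,
)

```text
time: 4.88
position: [0.4622, -0.2537, 0.0129]
eef_rot: [-0.0, 0.674, 0.739, -0.0]
ft_force: [0.1, 0.5, -0.2]
opening: -0.0
finger_force: 0.0
```

```bash
python3 -c "
from h import *
P,R,s=pose();print(P,np.degrees(np.arctan2(R[1,1],R[0,1])),s['opening'],s['finger_force'],s['time'])
a=plan([.463,-.2525,.12],Rdown(5.3),4,1)
b=plan([.546,.0075,.12],Rdown(-17.0),10,1,a)"
```

```text
[ 0.46222247 -0.25374278  0.01287918] 5.244946734755293 -0.00028256226362124726 0.0 4.8833
step mm 26.782713717382826 deg 0.013796133970920032
4 x [0.002, 0.001, -0.179, -0.0, -0.0, -0.0002, 1]
step mm 27.29267300943605 deg 2.2300000000000004
[0.167, 0.071, 0.0, 0.0, 0.0, 0.0248, 1]
[0.17, 0.065, 0.0, 0.0, 0.0, 0.0248, 1]
[0.173, 0.058, 0.0, 0.0, 0.0, 0.0248, 1]
[0.175, 0.051, 0.0, 0.0, 0.0, 0.0248, 1]
[0.176, 0.044, 0.0, 0.0, 0.0, 0.0248, 1]
[0.178, 0.037, 0.0, 0.0, 0.0, 0.0248, 1]
[0.179, 0.03, 0.0, 0.0, 0.0, 0.0248, 1]
[0.18, 0.023, 0.0, 0.0, 0.0, 0.0248, 1]
[0.181, 0.016, 0.0, 0.0, 0.0, 0.0248, 1]
[0.182, 0.009, 0.0, 0.0, 0.0, 0.0248, 1]
```

The fingers shut on nothing, so I need to look before doing anything else.

```bash
python3 - <<'E'
from h import *
p,im,d=grab('wrist'); p2,im2,d2=grab('scene')
a=cv2.resize(im[:,:,::-1],(400,300)); b=cv2.resize(im2[260:380,250:410,::-1],(400,300),interpolation=2)
cv2.imwrite('pics/w4.png',np.hstack([a,b]))
P=cloud(p2,d2)
for c in ('red','yel'):
    for b_,st,ce in blobs(col(im2,c),20): print(c,st,np.median(P[b_],0).round(3))
E
```

```text
red [389  48  12   9  28] [1.316 0.065 0.158]
red [347  64   5   5  20] [0.977 0.043 0.273]
red [418 141  28   2  40] [ 1.169 -0.164  0.009]
red [320 329   8   6  27] [ 0.453 -0.256  0.015]
yel [342  52  21  19 188] [0.992 0.036 0.284]
yel [537 109   7   7  31] [ 1.514 -0.383  0.022]
yel [295 309  13  13 104] [ 0.452 -0.197  0.021]
```

View pics/w4.png

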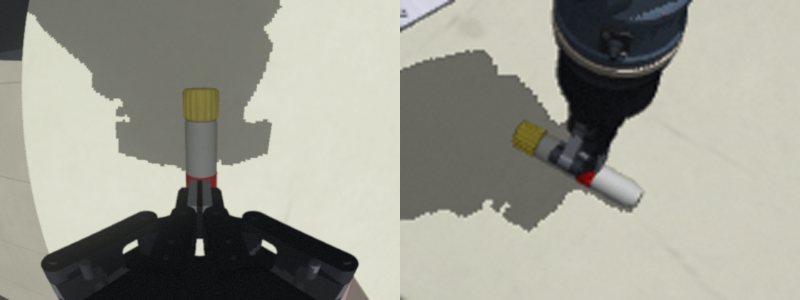

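```bash
python3 - <<'E'
from h import *
p,im,d=grab('wrist'); P=fcloud(p,d); T,R,s=pose(); print(T,s['qpos'])
v=im.max(2); k=(d>0)
for r in range(235,300,6):
    print(r,[(int(c),im[r,c].tolist(),P[r,c].round(3).tolist()) for c in (270,276,284,290)])
E
```

```text
[ 0.46225039 -0.25374552  0.01290168] [-5.02022695e-01  3.92518873e-01 -3.16959238e-01  8.61344651e-01
 -4.20698500e-06  9.77243826e-01]
235 [(270, [107, 110, 108], [0.456, -0.24, 0.021]), (276, [116, 117, 115], [0.459, -0.239, 0.023]), (284, [117, 119, 116], [0.463, -0.239, 0.022]), (290, [114, 116, 114], [0.466, -0.239, 0.022])]
241 [(270, [107, 108, 106], [0.457, -0.243, 0.021]), (276, [114, 116, 112], [0.46, -0.242, 0.022]), (284, [116, 119, 116], [0.463, -0.242, 0.023]), (290, [113, 115, 113], [0.467, -0.242, 0.022])]
247 [(270, [106, 92, 92], [0.457, -0.246, 0.022]), (276, [112, 112, 109], [0.46, -0.246, 0.022]), (284, [117, 118, 116], [0.464, -0.245, 0.023]), (290, [109, 105, 104], [0.467, -0.245, 0.022])]
253 [(270, [69, 69, 70], [0.457, -0.243, 0.036]), (276, [53, 49, 49], [0.46, -0.243, 0.036]), (284, [69, 68, 68], [0.463, -0.242, 0.036]), (290, [70, 70, 71], [0.466, -0.242, 0.037])]
259 [(270, [71, 73, 74], [0.457, -0.243, 0.042]), (276, [46, 46, 48], [0.46, -0.243, 0.043]), (284, [66, 69, 69], [0.463, -0.242, 0.043]), (290, [69, 73, 73], [0.466, -0.242, 0.043])]
265 [(270
[... 392 characters left out ...]
0.242, 0.061]), (276, [36, 38, 37], [0.46, -0.243, 0.06]), (284, [65, 67, 68], [0.463, -0.242, 0.06]), (290, [67, 71, 71], [0.465, -0.242, 0.06])]
283 [(270, [69, 71, 72], [0.458, -0.242, 0.066]), (276, [34, 34, 35], [0.46, -0.242, 0.065]), (284, [57, 59, 60], [0.463, -0.242, 0.065]), (290, [67, 70, 71], [0.465, -0.242, 0.065])]
289 [(270, [95, 101, 103], [0.458, -0.244, 0.068]), (276, [43, 44, 45], [0.46, -0.243, 0.069]), (284, [80, 83, 85], [0.463, -0.243, 0.069]), (290, [90, 94, 96], [0.465, -0.243, 0.068])]
295 [(270, [25, 27, 29], [0.458, -0.242, 0.076]), (276, [46, 48, 49], [0.46, -0.246, 0.068]), (284, [79, 83, 85], [0.463, -0.245, 0.069]), (290, [20, 22, 21], [0.465, -0.241, 0.076])]
```

```bash
python3 - <<'E'
from h import *
z=np.load('pics/w2.npz'); p=vision.camera_params('wrist'); p['extrinsics']=z['E']; P=fcloud(p,z['d'])
T=np.array([.53963,.07018,.17152]); Q=(P-T)@Rdown(4.9)
m=(Q[...,2]<.02)&(Q[...,2]>-.12)&(z['d']>0)&(abs(Q[...,1])<.07)
q=Q[m]*1000
for s in (1,-1):
    k=q[q[:,1]*s>0]; o=k[np.argsort(-k[:,2])][:400:40]; print(s,o.round(1).tolist())
# now: shut
p,im,d=grab('wrist'); T,R,st=pose(); Q=(fcloud(p,d)-T)@R*1000
m=(im.max(2)<85)&(abs(Q[...,1])<15)&(abs(Q[...,0])<30)&(Q[...,2]>-60); k=Q[m]; o=k[np.argsort(-k[:,2])]; print(o[:300:25].round(1).tolist())
# scene view
p,im,d=grab('scene'); Q=(cloud(p,d)-T)@R*1000
m=(im.max(2)<100)&(abs(Q[...,1])<25)&(abs(Q[...,0])<25)&(Q[...,2]>-60)&(Q[...,2]<8); k=Q[m]; o=k[np.argsort(-k[:,2])]; print(len(k)); print(o[::max(1,len(o)//20)].round(1).tolist())
E
```

```text
1 [[-4.2, 42.6, -31.2], [-2.3, 42.3, -33.5], [7.7, 42.7, -34.8], [11.1, 49.0, -36.1], [-10.7, 42.4, -37.0], [7.2, 53.8, -37.9], [-3.6, 42.5, -38.7], [-9.5, 42.6, -39.6], [0.1, 42.5, -40.4], [11.6, 48.2, -41.2]]
-1 [[-2.1, -43.0, -31.0], [9.5, -42.9, -33.2], [-0.6, -43.3, -34.8], [7.3, -42.9, -35.9], [-3.7, -42.7, -36.7], [11.1, -45.2, -37.7], [9.1, -42.9, -38.5], [10.9, -42.5, -39.1], [7.9, -54.9, -40.0], [-3.4, -43.1, -40.7]]
[[11.0, -1.5, -21.6], [10.9, 0.8, -23.7], [7.2, -7.6, -24.6], [11.6, 2.6, -25.3], [7.3, -7.0, -25.9], [11.6, -2.0, -26.5], [7.3, -9.3, -27.0], [7.6, -8.3, -27.6], [11.4, 2.1, -28.0], [7.5, -8.3, -28.5], [11.8, 1.6, -29.0], [11.6, -1.0, -29.6]]
65
[[2.0, -9.8, 7.1], [13.8, -10.3, 5.4], [-3.1, -11.0, 4.3], [8.9, -10.8, 3.9], [4.2, -10.8, 3.4], [-9.6, -10.3, 2.8], [2.1, -10.5, 1.7], [-7.0, -10.1, 1.4], [9.3, -10.5, 0.4], [2.8, -9.6, -0.5], [4.4, -11.4, -1.8], [-16.8, -12.1, -3.6], [2.9, -10.6, -6.4], [-9.8, -7.1, -22.7], [-9.2, -6.5, -25.3], [-7.1, -7.5, -28.9], [-6.7, -11.3, -30.5], [-8.5, -6.7, -33.2], [-8.4, -7.7, -38.9], [-7.6, -6.4, -40.2], [-7.4, -7.2, -45.5], [-11.5, -8.6, -55.7]]
```

The depth shows the real fingertips about 19 mm behind the reported TCP when shut, and 31 mm behind when open. So they closed above the tube and it hasn't moved. I'll open, go 27 mm lower and close again.

Emit:
step_arm(
  commands=[
    [0,0,0,0,0,0,-1],
    [0,0,0,0,0,0,-1],
    [0,0,0,0,0,0,-1],
    [0,0,0,0,0,0,-1],
    [0,0,0,0,0,0,-1],
    [0,0,0,0,0,0,-1],
    [0.007,0,0.03,0,0,0,-1],
    [0,0,0.05,0,0,0,-1],
    [0,0,0.05,0,0,0,-1],
    [0,0,0.05,0,0,0,-1],
    [0,0,0,0,0,0,-1],
    [0,0,0,0,0,0,-1],
  ],
)

```text
time: 6.13
position: [0.4616, -0.2524, -0.0148]
eef_rot: [-0.001, 0.674, 0.739, -0.0]
ft_force: [0.7, -0.3, -0.0]
opening: 1.001
finger_force: 0.0
```

Emit:
step_arm(
  commands=[
    [0,0,0,0,0,0,1],
    [0,0,0,0,0,0,1],
    [0,0,0,0,0,0,1],
    [0,0,0,0,0,0,1],
    [0,0,0,0,0,0,1],
    [0,0,0,0,0,0,1],
    [0,0,0,0,0,0,1],
    [0,0,0,0,0,0,1],
  ],
  newtons=50,
)

```text
time: 6.8
position: [0.4624, -0.2528, -0.0138]
eef_rot: [0.0, 0.674, 0.739, 0.0]
ft_force: [-0.4, 0.5, 4.9]
opening: 0.246
finger_force: 48.8
```

```bash
python3 -c "
from h import *
P,R,s=pose();print(P,np.degrees(np.arctan2(R[1,1],R[0,1])),s['time'])
a=plan([.4624,-.2528,.10],Rdown(5.3),4,1)
b=plan([.546,.0075,.10],Rdown(-17.0),10,1,a)"
```

```text
[ 0.46241815 -0.25278792 -0.01377846] 5.248171324247727 6.8
step mm 28.444615169452447 deg 0.015498736919208151
4 x [-0.0, 0.0, -0.19, 0.0001, 0.0, -0.0001, 1]
step mm 27.339540961764488 deg 2.2300000000000004
[0.168, 0.072, 0.0, 0.0, 0.0, 0.0248, 1]
[0.17, 0.065, 0.0, 0.0, 0.0, 0.0248, 1]
[0.173, 0.058, 0.0, 0.0, 0.0, 0.0248, 1]
[0.175, 0.052, 0.0, 0.0, 0.0, 0.0248, 1]
[0.177, 0.045, 0.0, 0.0, 0.0, 0.0248, 1]
[0.178, 0.038, 0.0, 0.0, 0.0, 0.0248, 1]
[0.18, 0.031, 0.0, 0.0, 0.0, 0.0248, 1]
[0.181, 0.024, 0.0, 0.0, 0.0, 0.0248, 1]
[0.181, 0.017, 0.0, 0.0, 0.0, 0.0248, 1]
[0.182, 0.01, 0.0, 0.0, 0.0, 0.0248, 1]
```

Emit:
step_arm(
  commands=[
    [0,0,-0.19,0,0,0,1],
    [0,0,-0.19,0,0,0,1],
    [0,0,-0.19,0,0,0,1],
    [0,0,-0.19,0,0,0,1],
    [0,0,0,0,0,0,1],
  ],
)

```text
time: 7.22
position: [0.4644, -0.254, 0.105]
eef_rot: [0.003, 0.674, 0.739, 0.001]
ft_force: [0.0, -0.8, -0.0]
opening: 0.245
finger_force: 49.3
```

Emit:
step_arm(
  commands=[
    [0.168,0.072,0,0,0,0.0248,1],
    [0.17,0.065,0,0,0,0.0248,1],
    [0.173,0.058,0,0,0,0.0248,1],
    [0.175,0.052,0,0,0,0.0248,1],
    [0.177,0.045,0,0,0,0.0248,1],
    [0.178,0.038,0,0,0,0.0248,1],
    [0.18,0.031,0,0,0,0.0248,1],
    [0.181,0.024,0,0,0,0.0248,1],
    [0.181,0.017,0,0,0,0.0248,1],
    [0.182,0.01,0,0,0,0.0248,1],
    [0,0,0,0,0,0,1],
    [0,0,0,0,0,0,1],
  ],
)

```text
time: 8.22
position: [0.5464, 0.0088, 0.0993]
eef_rot: [-0.0, 0.804, 0.595, -0.0]
ft_force: [-0.9, 1.0, -1.2]
opening: 0.248
finger_force: 49.2
```

```bash
python3 - <<'E'
from h import *
p,im,d=grab('wrist'); P=fcloud(p,d); T,R,s=pose(); print(T,np.degrees(np.arctan2(R[1,1],R[0,1])),s['opening'],s['ft_force'],s['time'])
p2,im2,d2=grab('scene'); P2=cloud(p2,d2)
def fit(P,im,d,nm):
    Q=(P-T)@R
    m=(abs(Q[...,1])<.016)&(abs(Q[...,0])<.09)&(Q[...,2]>-.05)&(Q[...,2]<-.005)&(d>0)
    for c in('red','yel'):
        b=m&col(im,c)
        if b.sum()>5: print(nm,c,b.sum(),(np.median(Q[b],0)*1000).round(1),'x range',(np.percentile(Q[b][:,0],[5,95])*1000).round(1),'ztop',(np.percentile(Q[b][:,2],5)*1000).round(1))
    k=Q[m&(Q[...,0]>.014)]*1000
    if len(k)>30:
        t=k; A=np.polyfit(t[:,0],t[:,1],1); B=np.polyfit(t[:,0],t[:,2],1); print(nm,len(k),'slopes y,z',A.round(3),B.round(3),'xmax',t[:,0].max())
        for x0 in range(15,60,9):
            u=t[(t[:,0]>x0)&(t[:,0]<x0+9)]; 
            if len(u): print(x0,len(u),u[:,1].min().round(1),u[:,1].max().round(1),u[:,2].min().round(1))
fit(P,im,d,'wrist'); fit(P2,im2,d2,'scene')
cv2.imwrite('pics/w5.png',np.hstack([cv2.resize(im[:,:,::-1],(400,300)),cv2.resize(im2[140:290,170:370,::-1],(400,300),interpolation=2)]))
E
```

```text
[0.54609751 0.00781461 0.09938551] -16.99169620317552 0.24494445159015513 [-0.11630212 -0.58766819 -1.1980008 ] 8.2667
wrist red 1155 [  1.   -0.3 -35.7] x range [-5.   6.8] ztop -37.4
wrist yel 876 [ 62.   -5.  -35.7] x range [51.  68.4] ztop -37.8
wrist 7326 slopes y,z [-0.001  0.015] [ 1.0000e-03 -3.4527e+01] xmax 69.49263578169581
15 1000 -11.5 11.4 -37.9
24 1060 -11.3 11.5 -38.3
33 1113 -11.0 11.3 -38.2
42 1188 -12.2 12.3 -38.5
51 1339 -12.6 12.4 -39.7
scene red 20 [ -2.4   1.8 -35.6] x range [-7.3  4.6] ztop -38.7
scene 31 slopes y,z [-0.206  4.044] [ -0.09  -29.001] xmax 63.11092572969072
15 2 7.4 8.6 -32.3
33 1 -10.4 -10.4 -33.7
42 13 -10.9 -4.3 -38.4
51 12 -11.4 -1.4 -37.9
```

View pics/w5.png

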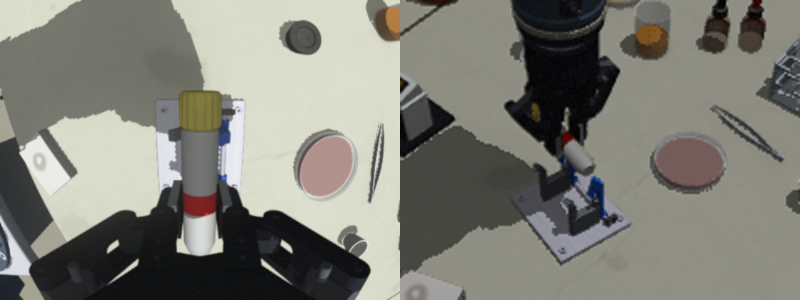

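The tube is held level and aligned with the ring centred in the fingers, and the axis is about 26.5 mm above the TCP. Home is therefore TCP z ≈ 0.0237, so I'll lower in stages.

Emit:
step_arm(
  commands=[
    [-0.004,0,0.07,0,0,0,1],
    [0,0,0.07,0,0,0,1],
    [0,0,0.04,0,0,0,1],
    [0,0,0.04,0,0,0,1],
    [0,0,0.04,0,0,0,1],
    [0,0,0,0,0,0,1],
  ],
  newtons=70,
)

```text
time: 8.82
position: [0.5454, 0.0068, 0.0595]
eef_rot: [-0.001, 0.804, 0.594, -0.001]
ft_force: [0.6, -0.2, -0.5]
opening: 0.24
finger_force: 70.9
```

Emit:
step_arm(
  commands=[
    [0,0,0.04,0,0,0,1],
    [0,0,0.04,0,0,0,1],
    [0,0,0.03,0,0,0,1],
    [0,0,0,0,0,0,1],
  ],
)

```text
time: 9.15
position: [0.5449, 0.0073, 0.0432]
eef_rot: [-0.001, 0.804, 0.594, -0.001]
ft_force: [-5.6, 2.0, -0.9]
opening: 0.241
finger_force: 71.3
```

Emit:
step_arm(
  commands=[
    [0,0,0.03,0,0,0,1],
    [0,0,0.03,0,0,0,1],
    [0,0,0.03,0,0,0,1],
    [0,0,0,0,0,0,1],
  ],
)

```text
time: 9.48
position: [0.5449, 0.0072, 0.0295]
eef_rot: [-0.001, 0.804, 0.594, -0.001]
ft_force: [-2.9, 2.3, -6.5]
opening: 0.239
finger_force: 70.6
```

Emit:
step_arm(
  commands=[
    [0,0,0.03,0,0,0,1],
    [0,0,0.013,0,0,0,1],
    [0,0,0,0,0,0,1],
    [0,0,0,0,0,0,1],
  ],
)

```text
time: 9.82
position: [0.5469, 0.0069, 0.0248]
eef_rot: [0.0, 0.804, 0.594, 0.0]
ft_force: [-0.9, 0.2, 2.2]
opening: 0.237
finger_force: 71.9
```

Emit:
step_arm(
  commands=[
    [0,0,0.012,0,0,0,1],
    [0,0,0,0,0,0,1],
    [0,0,0,0,0,0,1],
  ],
)

```text
time: 10.07
position: [0.5471, 0.0069, 0.0244]
eef_rot: [0.001, 0.804, 0.594, 0.001]
ft_force: [-10.8, -0.1, 28.1]
opening: 0.24
finger_force: 74.8
```

```bash
python3 - <<'E'
from h import *
T,R,s=pose(); print(T,s['ft_force'],s['time'])
p,im,d=grab('wrist'); P=fcloud(p,d); a=np.radians(-17); F=np.array([[np.cos(a),-np.sin(a),0],[np.sin(a),np.cos(a),0],[0,0,1]])
Q=(P-[.546,.0075,0])@F*1000
for c in('red','yel'):
    m=col(im,c)&(abs(Q[...,0])<20)&(abs(Q[...,1])<80)&(Q[...,2]<120); q=Q[m]
    print(c,m.sum(),'y',np.percentile(q[:,1],[2,98]).round(1),'x',np.percentile(q[:,0],[1,50,99]).round(1),'ztop',np.percentile(q[:,2],[50,98]).round(1))
B=col(im,'blue')&(abs(Q[...,0])<60)&(abs(Q[...,1])<60)&(Q[...,2]<100); q=Q[B]; print('blue',len(q),np.percentile(q,[5,50,95],axis=0).round(1), q[q[:,2]>78].mean(0))
E
```

```text
[0.54710044 0.00694462 0.02437635] [-10.78037817  -0.11736741  28.10749202] 10.0667
red 1144 y [-6.6  6.2] x [-9.   0.8 10.9] ztop [60.3 62.2]
yel 1231 y [47.5 67.6] x [-10.   -3.7   8.4] ztop [59.7 62.2]
blue 2334 [[  8.2 -28.7  25.1]
 [ 15.9  33.4  74.2]
 [ 23.9  35.7  86.4]] [16.68599459 31.58356069 83.02498207]
```

The tube is bottomed out with its top at about 62 mm, the ring centred within ±7 mm and the jaw nose at its original position. Time to release and rise.

Emit:
step_arm(
  commands=[
    [0,0,-0.012,0,0,0,1],
    [0,0,0,0,0,0,-1],
    [0,0,0,0,0,0,-1],
    [0,0,0,0,0,0,-1],
    [0,0,0,0,0,0,-1],
    [0,0,0,0,0,0,-1],
    [0,0,0,0,0,0,-1],
    [0,0,0,0,0,0,-1],
    [0,0,0,0,0,0,-1],
  ],
)

```text
time: 10.87
position: [0.5462, 0.007, 0.0244]
eef_rot: [-0.0, 0.804, 0.594, -0.0]
ft_force: [-0.5, 0.2, -0.9]
opening: 1.002
finger_force: 0.0
```

Emit:
step_arm(
  commands=[
    [0,0,-0.1,0,0,0,-1],
    [0,0,-0.15,0,0,0,-1],
    [0,0,-0.2,0,0,0,-1],
    [0,0,-0.2,0,0,0,-1],
    [0,0,-0.2,0,0,0,-1],
    [0,0,0,0,0,0,-1],
    [0,0,0,0,0,0,-1],
  ],
)

```text
time: 11.45
position: [0.5473, 0.007, 0.1534]
eef_rot: [0.001, 0.804, 0.594, 0.001]
ft_force: [-0.3, 0.3, -1.1]
opening: 1.005
finger_force: 0.0
```

```bash
python3 - <<'E'
from h import *
T,R,s=pose(); print(T,s['ft_force'],s['time'])
p,im,d=grab('wrist','w6'); P=fcloud(p,d); a=np.radians(-17); F=np.array([[np.cos(a),-np.sin(a),0],[np.sin(a),np.cos(a),0],[0,0,1]])
Q=(P-[.546,.0075,0])@F*1000
for c in('red','yel','blue'):
    m=col(im,c)&(abs(Q[...,0])<40)&(abs(Q[...,1])<80)&(Q[...,2]<120)&(Q[...,2]>30); q=Q[m]
    if len(q): print(c,m.sum(),'y',np.percentile(q[:,1],[2,50,98]).round(1),'x',np.percentile(q[:,0],[1,50,99]).round(1),'ztop',np.percentile(q[:,2],[50,98]).round(1))
m=col(im,'red')&(abs(Q[...,0])<40)&(abs(Q[...,1])<80)&(Q[...,2]<120)&(Q[...,2]>58); print('ring top world',P[m].mean(0))
b=P[(abs(Q[...,0])<14)&(Q[...,1]>5)&(Q[...,1]<50)&(Q[...,2]>59)&(Q[...,2]<64)][:,:2]; v=np.linalg.svd(b-b.mean(0),full_matrices=False)[2][0]; print('axis',np.degrees(np.arctan2(v[1],v[0])))
# stand: yaw & lean from probe cloud
z=np.load('pics/w1.npz'); p['extrinsics']=z['E']; P=fcloud(p,z['d']); im=z['im']
m=(P[...,0]>.45)&(P[...,0]<.60)&(P[...,1]>.2)&(P[...,1]<.33)&(z['d']>0)
b=np.radians(-4.3); S=np.array([[np.cos(b),-np.sin(b),0],[np.sin(b),np.cos(b),0],[0,0,1]]); Q=(P-[.530,.264,0])@S*1000
Y=m&col(im,'yel'); W=m&(im.min(2)>140)&(P[...,2]>.03)
print('yel pct',np.percentile(Q[Y],[2,25,50,75,98],axis=0).round(1).tolist())
for lo,hi in((60,66),(66,70),(70,74),(74,78),(78,82),(82,86)):
    k=Q[W&(Q[...,2]>lo)&(Q[...,2]<hi)]
    if len(k)>3: print('white',lo,len(k),'x',np.percentile(k[:,0],[2,50,98]).round(1),'y',np.percentile(k[:,1],[2,98]).round(1))
for lo,hi in((80,100),(100,115),(115,124),(124,130),(130,140)):
    k=Q[m&(Q[...,2]>lo)&(Q[...,2]<hi)]
    if len(k)>3: print('probe',lo,len(k),'x',np.percentile(k[:,0],[2,50,98]).round(1),'y',np.percentile(k[:,1],[2,98]).round(1))
E
```

```text
[0.54733508 0.00703958 0.15344547] [-0.27779392  0.26204305 -1.1419193 ] 11.45
red 357 y [-6.  -0.3  5.5] x [-8.5  1.4 11.3] ztop [60.3 62.6]
yel 113 y [56.6 64.1 66.7] x [-8.8  6.9 12.7] ztop [59.  61.8]
blue 427 y [-36.6 -28.6  35.3] x [ 8.  17.3 24.2] ztop [80.  87.1]
ring top world [0.54717181 0.00697717 0.060547  ]
axis -107.33508793175876
yel pct [[-32.7, -7.4, 105.0], [-28.8, -4.2, 127.0], [-24.3, -0.6, 128.4], [-20.6, 2.9, 129.9], [-9.8, 6.3, 131.5]]
white 60 102 x [-23.2  -4.5  15.2] y [-26.5  27.3]
white 66 223 x [-22.6  -5.1  13.7] y [-25.9  26.6]
white 70 128 x [-24.9 -21.6  12.5] y [-20.8  20.3]
white 74 161 x [-19.7 -11.4  11.8] y [-20.4  21.1]
white 78 249 x [-9.5 -0.4 10.6] y [-20.5  20.8]
white 82 252 x [0.3 6.  9.2] y [-20.4  20.4]
probe 80 661 x [-17.1   1.8   9.2] y [-20.   20.1]
probe 100 93 x [-26.9 -12.4  -7.7] y [-7.9  6. ]
probe 115 63 x [-29.8 -15.8 -13.2] y [-8.4  7.9]
probe 124 318 x [-33.5 -27.4 -17.1] y [-8.1  7.8]
probe 130 85 x [-25.4 -21.1 -18.8] y [-7.2  6.4]
```

The tube is home: ring top at (0.5472, 0.0070), jaw shut. The stand depth gives the mouth at about -6.3 mm in x from the base centre, and the predicted probe top (-25, 128.7) matches the measured (-24.3, 128.4). Next I plan the tilted approach.

```bash
cat >> h.py <<'E'
_b=np.radians(-4.3); S=np.array([[np.cos(_b),-np.sin(_b),0],[np.sin(_b),np.cos(_b),0],[0,0,1]])
M=np.array([.530,.264,0])+S@[-.0063,-.0003,.078]; U=S@[-np.sin(np.radians(20)),0,np.cos(np.radians(20))]
Rp=np.stack([np.cross(S[:,1],-U),S[:,1],-U],1)
E
python3 -c "
from h import *
print(M,U); plan(M+.06*U,Rp,18,-1)"
```

```text
[0.52369524 0.26417321 0.078     ] [-0.3410574   0.02564423  0.93969262]
step mm 14.603174819533498 deg 5.786198849304671
[0.087, -0.043, 0.007, -0.011, -0.0088, -0.0627, -1]
[0.091, -0.035, 0.005, -0.011, -0.0088, -0.0627, -1]
[0.094, -0.026, 0.003, -0.011, -0.0088, -0.0627, -1]
[0.096, -0.016, 0.001, -0.011, -0.0088, -0.0627, -1]
[0.097, -0.007, -0.0, -0.011, -0.0088, -0.0627, -1]
[0.097, 0.003, -0.002, -0.011, -0.0088, -0.0627, -1]
[0.097, 0.012, -0.003, -0.011, -0.0088, -0.0627, -1]
[0.095, 0.022, -0.004, -0.011, -0.0088, -0.0627, -1]
[0.092, 0.031, -0.005, -0.011, -0.0088, -0.0627, -1]
[0.089, 0.04, -0.006, -0.011, -0.0088, -0.0627, -1]
[0.084, 0.049, -0.006, -0.011, -0.0088, -0.0627, -1]
[0.079, 0.057, -0.006, -0.011, -0.0088, -0.0627, -1]
[0.073, 0.064, -0.006, -0.011, -0.0088, -0.0627, -1]
[0.066, 0.071, -0.006, -0.011, -0.0088, -0.0627, -1]
[0.059, 0.078, -0.006, -0.011, -0.0088, -0.0627, -1]
[0.051, 0.083, -0.005, -0.011, -0.0088, -0.0627, -1]
[0.042, 0.088, -0.004, -0.011, -0.0088, -0.0627, -1]
[0.033, 0.091, -0.003, -0.011, -0.0088, -0.0627, -1]
```

Emit:
step_arm(
  commands=[
    [0.087,-0.043,0.007,-0.011,-0.0088,-0.0627,-1],
    [0.091,-0.035,0.005,-0.011,-0.0088,-0.0627,-1],
    [0.094,-0.026,0.003,-0.011,-0.0088,-0.0627,-1],
    [0.096,-0.016,0.001,-0.011,-0.0088,-0.0627,-1],
    [0.097,-0.007,0,-0.011,-0.0088,-0.0627,-1],
    [0.097,0.003,-0.002,-0.011,-0.0088,-0.0627,-1],
    [0.097,0.012,-0.003,-0.011,-0.0088,-0.0627,-1],
    [0.095,0.022,-0.004,-0.011,-0.0088,-0.0627,-1],
    [0.092,0.031,-0.005,-0.011,-0.0088,-0.0627,-1],
    [0.089,0.04,-0.006,-0.011,-0.0088,-0.0627,-1],
    [0.084,0.049,-0.006,-0.011,-0.0088,-0.0627,-1],
    [0.079,0.057,-0.006,-0.011,-0.0088,-0.0627,-1],
  ],
)

```text
time: 12.5
position: [0.5164, 0.1801, 0.1385]
eef_rot: [0.124, 0.329, 0.936, -0.006]
ft_force: [0.2, -0.4, -0.5]
opening: 1.001
finger_force: 0.0
```

Emit:
step_arm(
  commands=[
    [0.073,0.064,-0.006,-0.011,-0.0088,-0.0627,-1],
    [0.066,0.071,-0.006,-0.011,-0.0088,-0.0627,-1],
    [0.059,0.078,-0.006,-0.011,-0.0088,-0.0627,-1],
    [0.051,0.083,-0.005,-0.011,-0.0088,-0.0627,-1],
    [0.042,0.088,-0.004,-0.011,-0.0088,-0.0627,-1],
    [0.033,0.091,-0.003,-0.011,-0.0088,-0.0627,-1],
    [0,0,0,0,0,0,-1],
    [0,0,0,0,0,0,-1],
    [0,0,0,0,0,0,-1],
    [0,0,0,0,0,0,-1],
  ],
)

```text
time: 13.33
position: [0.5029, 0.2652, 0.1339]
eef_rot: [0.172, 0.039, 0.984, -0.007]
ft_force: [-0.0, -0.1, -0.3]
opening: 1.001
finger_force: 0.0
```

```bash
python3 - <<'E'
from h import *
T,R,s=pose(); print(T,'goal',M+.06*U,'rot err',np.degrees(Ro.from_matrix(R.T@Rp).as_rotvec()),s['time'],s['qpos'])
p,im,d=grab('wrist','w7'); P=fcloud(p,d); Q=(P-M)@np.stack([np.cross(S[:,1],U),S[:,1],U],1)*1000
m=(abs(Q[...,0])<40)&(abs(Q[...,1])<30)&(Q[...,2]>-3)&(Q[...,2]<60)&(d>0)
Y=m&col(im,'yel'); print('yel',Y.sum(),np.percentile(Q[Y],[2,50,98],axis=0).round(1).tolist())
for lo,hi in((-2,2),(2,7),(7,20),(20,35),(35,48),(50,58)):
    k=Q[m&(Q[...,2]>lo)&(Q[...,2]<hi)&(abs(Q[...,0])<14)]
    if len(k): print(lo,len(k),'x',np.percentile(k[:,0],[3,50,97]).round(1),'y',np.percentile(k[:,1],[3,50,97]).round(1))
plan(M-.007*U,Rp,8,-1)
E
```

```text
[0.50294645 0.26520427 0.13392379] goal [0.5032318  0.26571186 0.13438156] rot err [-0.08037479 -0.13279696 -0.16914746] 13.3333 [ 0.61309395  0.13752934 -0.39410146  0.76785667 -0.21865209  0.66138034]
yel 668 [[-9.7, -6.9, 53.2], [-2.8, 0.3, 54.5], [4.5, 7.5, 55.7]]
-2 940 x [-13.4  -0.5  13.3] y [-19.8  -4.2  21.1]
2 428 x [-13.8  -9.9   7.7] y [-11.    1.1  12.4]
7 130 x [-10.6 -10.2  -9.7] y [-7.2  0.3  7.8]
20 197 x [-10.6 -10.1  -9. ] y [-7.   0.9  8.4]
35 204 x [-10.6 -10.2  -9.4] y [-7.2  0.3  8.3]
50 816 x [-10.2  -3.4   5.1] y [-6.9  0.3  7.9]
step mm 8.346673036459972 deg 0.025893522962199683
8 x [-0.0, 0.0, 0.056, -0.0001, -0.0002, -0.0002, -1]
```

View pics/w7.png

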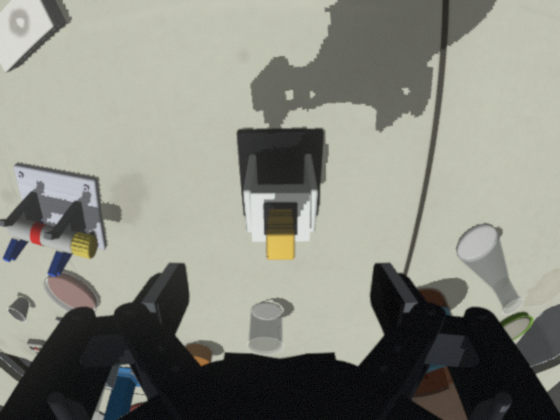

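The probe is centred between the open fingers at (280,245). The cloud puts its axis 2.4 mm toward stand -x of my estimate, so I correct tool x by +2.4 mm, descend and grip.

Emit:
step_arm(
  commands=[
    [0.016,0.003,0.056,0,0,0,-1],
    [0,0,0.056,0,0,0,-1],
    [0,0,0.056,0,0,0,-1],
    [0,0,0.056,0,0,0,-1],
    [0,0,0.056,0,0,0,-1],
    [0,0,0.056,0,0,0,-1],
    [0,0,0.056,0,0,0,-1],
    [0,0,0.056,0,0,0,-1],
    [0,0,0,0,0,0,-1],
    [0,0,0,0,0,0,-1],
    [0,0,0,0,0,0,-1],
  ],
)

```text
time: 14.3
position: [0.5236, 0.2649, 0.0705]
eef_rot: [0.173, 0.037, 0.984, -0.007]
ft_force: [0.1, -0.1, 0.8]
opening: 0.999
finger_force: 0.0
```

Emit:
step_arm(
  commands=[
    [0,0,0,0,0,0,1],
    [0,0,0,0,0,0,1],
    [0,0,0,0,0,0,1],
    [0,0,0,0,0,0,1],
    [0,0,0,0,0,0,1],
    [0,0,0,0,0,0,1],
    [0,0,0,0,0,0,1],
    [0,0,0,0,0,0,1],
    [0,0,0,0,0,0,1],
    [0,0,0,0,0,0,1],
  ],
  newtons=50,
)

```text
time: 15.13
position: [0.5235, 0.2649, 0.0704]
eef_rot: [0.173, 0.037, 0.984, -0.007]
ft_force: [-3.6, 0.2, 5.4]
opening: 0.178
finger_force: 49.3
```

```bash
python3 - <<'E'
from h import *
T,R,s=pose(); d=(T-M); print(T,'s',d@U,'x',d@R[:,0],'y',d@R[:,1],'rot err',np.degrees(Ro.from_matrix(R.T@Rp).as_rotvec()),s['opening'],s['ft_force'])
E
```

```text
[0.52351213 0.2648608  0.07043061] s -0.007032815154189912 x 0.002798697832635717 y 0.000671852066225076 rot err [-0.01246564 -0.08635752 -0.0328088 ] 0.17805355769579984 [-3.56001457  0.16284906  5.40088115]
```

Emit:
step_arm(
  commands=[
    [0,0,-0.05,0,0,0,1],
    [0,0,-0.1,0,0,0,1],
    [0,0,-0.1,0,0,0,1],
    [0,0,-0.1,0,0,0,1],
    [0,0,-0.1,0,0,0,1],
    [0,0,-0.1,0,0,0,1],
    [0,0,-0.1,0,0,0,1],
    [0,0,0,0,0,0,1],
  ],
)

```text
time: 15.8
position: [0.4908, 0.2681, 0.1651]
eef_rot: [0.174, 0.037, 0.984, -0.006]
ft_force: [1.1, 0.1, -0.1]
opening: 0.184
finger_force: 49.0
```

```bash
python3 - <<'E'
from h import *
T,R,s=pose(); print(T,s['opening'],s['finger_force'],s['ft_force'],s['time'])
a=plan([.5,.20,.21],Rdown(85.7),4,1)
plan([.547,.007,.18],Rdown(85.7),7,1,a)
E
```

```text
[0.49076966 0.26806771 0.16505868] 0.18429770996463357 48.96771848201752 [ 1.11458507  0.07022724 -0.10010937] 15.8
step mm 20.521534825838398 deg 5.016800850870232
[-0.048, -0.112, -0.062, 0.0003, 0.0557, -0.0001, 1]
[-0.043, -0.112, -0.066, 0.0003, 0.0557, -0.0001, 1]
[-0.037, -0.112, -0.07, 0.0003, 0.0557, -0.0001, 1]
[-0.03, -0.112, -0.073, 0.0003, 0.0557, -0.0001, 1]
step mm 28.69900090702158 deg 0.0
7 x [-0.058, -0.18, 0.029, 0.0, 0.0, 0.0, 1]
```

Emit:
step_arm(
  commands=[
    [-0.048,-0.112,-0.062,0,0.0557,0,1],
    [-0.043,-0.112,-0.066,0,0.0557,0,1],
    [-0.037,-0.112,-0.07,0,0.0557,0,1],
    [-0.03,-0.112,-0.073,0,0.0557,0,1],
    [0,0,0,0,0,0,1],
    [0,0,0,0,0,0,1],
  ],
)

```text
time: 16.3
position: [0.5012, 0.1983, 0.2062]
eef_rot: [-0.001, 0.039, 0.999, -0.0]
ft_force: [-0.2, 0.9, -1.9]
opening: 0.185
finger_force: 49.1
```

Emit:
step_arm(
  commands=[
    [-0.058,-0.18,0.029,0,0,0,1],
    [-0.058,-0.18,0.029,0,0,0,1],
    [-0.058,-0.18,0.029,0,0,0,1],
    [-0.058,-0.18,0.029,0,0,0,1],
    [-0.058,-0.18,0.029,0,0,0,1],
    [-0.058,-0.18,0.029,0,0,0,1],
    [-0.058,-0.18,0.029,0,0,0,1],
    [0,0,0,0,0,0,1],
    [0,0,0,0,0,0,1],
    [0,0,0,0,0,0,1],
    [0,0,0,0,0,0,1],
  ],
)

```text
time: 17.22
position: [0.5458, 0.0073, 0.1764]
eef_rot: [-0.001, 0.037, 0.999, -0.0]
ft_force: [-0.4, 0.4, -1.2]
opening: 0.178
finger_force: 49.0
```

```bash
python3 - <<'E'
from h import *
T,R,s=pose(); print(T,np.degrees(np.arctan2(R[1,1],R[0,1])),R[:,2].round(4),s['finger_force'],s['time'])
ims=[]
for n in('wrist','scene'):
    p,im,d=grab(n); P=(fcloud if n=='wrist' else cloud)(p,d); Q=(P-T)@R*1000
    m=(abs(Q[...,0])<25)&(abs(Q[...,1])<25)&(Q[...,2]>-60)&(Q[...,2]<75)&(d>0)
    for lo in range(-60,75,8):
        k=Q[m&(Q[...,2]>lo)&(Q[...,2]<lo+8)]
        if len(k)>3: print(n,lo,len(k),'x',np.percentile(k[:,0],[5,50,95]).round(1),'y',np.percentile(k[:,1],[5,50,95]).round(1),'zmax',k[:,2].max().round(1))
    ims.append(cv2.resize((im if n=='wrist' else im[110:290,150:390])[:,:,::-1],(400,300)))
cv2.imwrite('pics/w8.png',np.hstack(ims))
E
```

```text
[0.54577927 0.00733306 0.17636228] 85.74191951345811 [-0.0021 -0.     -1.    ] 49.004448652267456 17.2167
wrist -60 1244 x [-5.5  7.3 12.1] y [-12.7   0.7  13.4] zmax -52.0
wrist -52 919 x [ 6.6  7.5 11.5] y [-18.    0.3  18.6] zmax -44.0
wrist -44 835 x [ 6.7  7.4 11.4] y [-18.8   0.3  19.8] zmax -36.0
wrist -36 764 x [ 6.6  7.3 11.3] y [-18.9   0.1  19.7] zmax -28.0
wrist -28 473 x [ 6.6  7.3 11.3] y [-15.9   0.3  16.6] zmax -20.0
wrist -20 247 x [ 6.7  7.2 10.2] y [-7.5  0.3  7.5] zmax -12.0
wrist -12 456 x [ 6.7  9.5 11.4] y [-10.2   0.8  11.3] zmax -8.2
wrist -4 57 x [6.9 7.3 7.8] y [-6.3  0.3  6.9] zmax 3.9
wrist 4 146 x [6.9 7.3 7.7] y [-6.8  0.3  7.5] zmax 11.9
wrist 12 133 x [6.8 7.3 7.7] y [-6.7  0.3  7.3] zmax 20.0
wrist 20 33 x [5.5 7.1 7.6] y [-5.9  0.3  7.7] zmax 28.0
wrist 28 28 x [3.6 4.8 5.7] y [-2.9  0.3  3.8] zmax 36.0
wrist 36 18 x [2.6 3.8 4.3] y [-3.1  0.3  3.6] zmax 41.4
wrist 44 13 x [1.1 1.4 2. ] y [-1.4  0.3  1.9] zmax 52.0
wrist 52 15 x [-0.6  1.5  2.2] y [-2.5  1.   3. ] zmax 54.3
scene -60 40 x [ 5.7  8.2 12.1] y [-20.8   1.3  13. ] zmax -52.5
scene -52 41 x [ 5.   8.3 12. ] y [-20.5  -3.7  13.6] zmax -44.1
scene -44 56 x [-0.8  8.2 12.2] y [-21.2 -10.5  15.2] zmax -36.1
scene -36 46 x [-2.8  7.8 11.9] y [-20.8  -6.9  19. ] zmax -28.1
scene -28 35 x [ 2.3  8.5 12. ] y [-19.5  -1.5  12. ] zmax -20.1
scene -20 17 x [ 5.3  7.7 10. ] y [-11.2   0.3   6.6] zmax -12.1
scene -12 35 x [-9.4  8.  11.7] y [-12.5  -6.3   9.8] zmax -6.9
scene -4 21 x [-5.1  7.5  8.6] y [-8.4 -4.9  7.1] zmax 3.7
scene 4 25 x [-7.   6.   8.7] y [-9.3 -7.1  3.6] zmax 11.9
scene 12 26 x [-7.5  5.2  8.5] y [-8.7 -7.4  4.6] zmax 19.4
scene 20 12 x [-2.2  4.7  7.9] y [-8.8 -6.   3.8] zmax 27.3
scene 28 11 x [-1.5  3.8  5.8] y [-5.8 -3.6  1.5] zmax 35.6
scene 36 9 x [-2.   3.6  5.1] y [-4.9 -2.9 -0.3] zmax 42.7
scene 52 4 x [-1.2  1.5  2.5] y [-3.4 -1.1  1. ] zmax 56.9
```

View pics/w8.png

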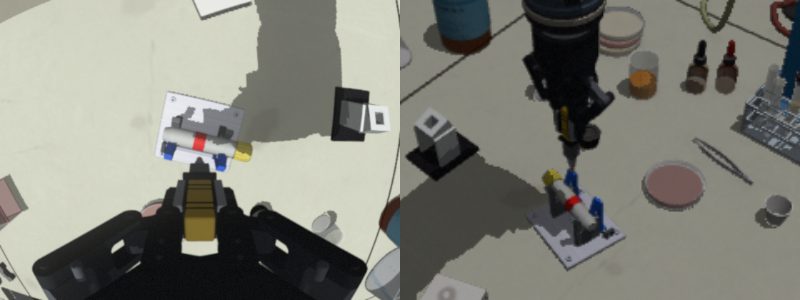

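The probe is upright in the grip, with its tip at about (0.5466, 0.0077, 0.120), within 1 mm of the ring centre in plan. I lower it to just above the tube first.

Emit:
step_arm(
  commands=[
    [0,0,0.06,0,0,0,1],
    [0,0,0.08,0,0,0,1],
    [0,0,0.08,0,0,0,1],
    [0,0,0.08,0,0,0,1],
    [0,0,0.04,0,0,0,1],
    [0,0,0,0,0,0,1],
    [0,0,0,0,0,0,1],
    [0,0,0,0,0,0,1],
    [0,0,0,0,0,0,1],
  ],
)

```text
time: 18.07
position: [0.5464, 0.0062, 0.1261]
eef_rot: [-0.001, 0.038, 0.999, -0.0]
ft_force: [0.2, 0.6, -0.4]
opening: 0.183
finger_force: 49.0
```

```bash
python3 - <<'E'
from h import *
T,R,s=pose(); f=[]
p,im,d=grab('wrist'); P=fcloud(p,d)
for i in range(4): f.append(sensors.get_state()['ft_force']); vision.get_image('top')
print(T,np.round(f,2).tolist(),s['time'])
m=col(im,'red')&(abs(P[...,0]-.547)<.03)&(abs(P[...,1]-.007)<.03); print('red',m.sum(),P[m].mean(0).round(4),np.percentile(P[m],[2,98],axis=0).round(4).tolist())
Q=(P-T)@R*1000; k=Q[(abs(Q[...,0])<6)&(abs(Q[...,1])<6)&(Q[...,2]>42)&(Q[...,2]<58)&~col(im,'red')]; print(len(k),k[k[:,2].argsort()][-8:].round(1).tolist())
cv2.imwrite('pics/w9.png',cv2.resize(im[150:290,200:360,::-1],(640,560),interpolation=2))
E
```

```text
[0.5464165  0.00622029 0.1260903 ] [[-0.92, -0.13, -0.88], [-0.26, 1.45, -0.27], [-0.48, -0.01, -0.66], [-0.62, -0.12, -0.2]] 18.0667
red 334 [0.5436 0.0076 0.0604] [[0.5369, -0.0001, 0.0561], [0.5524, 0.0142, 0.0628]]
25 [[0.2, -1.8, 52.7], [1.6, -0.4, 52.8], [2.3, -0.4, 52.9], [1.6, -1.8, 53.0], [2.3, 0.9, 53.1], [0.8, -1.8, 53.2], [2.1, 0.3, 53.5], [-1.1, -2.5, 54.5]]
```

View pics/w9.png

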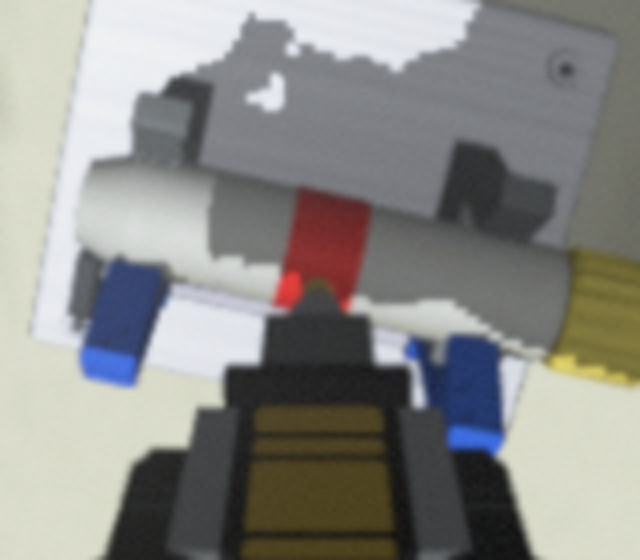

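The tip is over the red ring. I go down 8 mm to contact, then 6 mm of plunger travel slowly.

Emit:
step_arm(
  commands=[
    [0,0.004,0.02,0,0,0,1],
    [0,0,0.02,0,0,0,1],
    [0,0,0.014,0,0,0,1],
    [0,0,0.01,0,0,0,1],
    [0,0,0.01,0,0,0,1],
    [0,0,0.01,0,0,0,1],
    [0,0,0.01,0,0,0,1],
    [0,0,0,0,0,0,1],
    [0,0,0,0,0,0,1],
    [0,0,0,0,0,0,1],
    [0,0,0,0,0,0,1],
    [0,0,0,0,0,0,1],
  ],
)

```text
time: 19.32
position: [0.5461, 0.0067, 0.1114]
eef_rot: [-0.001, 0.038, 0.999, -0.0]
ft_force: [-0.1, 0.3, 2.9]
opening: 0.18
finger_force: 49.4
```

```bash
python3 - <<'E'
from h import *
f=[];t=[]
for i in range(12): s=sensors.get_state(); f.append(s['ft_force']); t.append(s['position']); vision.get_image('top')
T,R,s=pose(); print(np.mean(t,0),np.mean(f,0).round(2),np.std(f,0).round(2),R[:,2].round(4),s['finger_force'],s['time'])
p,im,d=grab('wrist'); P=fcloud(p,d); Q=(P-T)@R*1000
m=(abs(Q[...,0])<14)&(abs(Q[...,1])<14)&(Q[...,2]>-20)&(Q[...,2]<55)&(d>0)
for lo in range(0,55,6):
    k=Q[m&(Q[...,2]>lo)&(Q[...,2]<lo+6)&~col(im,'red')]
    if len(k)>3: print(lo,len(k),'x',np.percentile(k[:,0],[5,50,95]).round(1),'y',np.percentile(k[:,1],[5,50,95]).round(1))
r=col(im,'red')&(abs(P[...,0]-.547)<.03)&(abs(P[...,1]-.007)<.03); print('red',r.sum(),P[r].mean(0).round(4),np.percentile(P[r],[2,98],axis=0).round(4).tolist())
E
```

```text
[0.54602978 0.00675305 0.11136102] [-0.44  0.14  2.34] [0.51 0.34 0.33] [-0.0025  0.     -1.    ] 49.39537525177002 19.9167
0 92 x [6.9 7.3 7.6] y [-6.5 -0.   7. ]
6 110 x [6.9 7.2 7.5] y [-6.7  0.3  7.5]
12 100 x [6.8 7.3 7.6] y [-6.7  0.6  7.3]
18 56 x [6.9 7.2 7.5] y [-6.8  0.6  7.5]
24 14 x [4.8 5.7 6.4] y [-2.4  0.6  3. ]
30 20 x [3.6 4.8 5.1] y [-3.   0.3  3.5]
36 19 x [2.3 3.9 4.4] y [-3.1  0.3  4.2]
42 4 x [1.9 2.8 3.7] y [-0.9  0.6  1.5]
48 465 x [-7.4  1.8  9.4] y [-13.3  -6.6  13.3]
54 53 x [-12.4   9.1  11.9] y [-12.6  -6.   12.9]
red 302 [0.541  0.0086 0.0596] [[0.5359, 0.0015, 0.0545], [0.5473, 0.015, 0.0626]]
```

The net force is about 2.9 N, which means about 6 mm of plunger travel. The probe is upright and still, so I hand in.

```bash
python3 -c "
from bench import robot
print(robot.hand_in())"
```

```text
the job is handed in; nothing more can be done
None
```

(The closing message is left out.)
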